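# Check a spindle on the go and no-go gap gauges

### The arm

A 6-joint arm with a two-finger parallel gripper is mounted at the origin on a cart in front of the work surface, level with it; the furniture and walls round the work are solid. World frame = base frame: x ahead of the robot, y to its left, z up, the work surface at z = 0. Lengths are in m, angles in rad, forces in N, time in s.
With the tool pointing down it reaches from about 0.35 to 0.925 m from the base axis. Payload 6.4 kg.
Tool frame: the origin (TCP) lies at the very end of the fingers, on their centre line; the grasp point (between the pads) lies 19 mm behind it; z points along the fingers, y is the line along which they close (so a half turn about z gives the same grasp; the last joint's range is limited). The gripper opens to 94 mm and grips with 3 to 60 N. Pads are 16 mm wide; open, the fingers measure 119 mm over their backs; the gripper's body (75 mm by 177 mm) begins 78 mm behind the grasp point.
Start: joints at [-1.399, 0.245, 1.558, -0, 1.339, -0.174], TCP at [0.22, -0.612, 0.205] pointing down, gripper open.
Joint ranges: [-3.13, 3.13], [-1.02, 2.26], [0.13, 2.54], [-0.95, 4.09], [0.21, 2.88], [-2.74, 2.74]. Speed limits (rad/s): [2.57, 2.57, 3.14, 3.14, 3.14, 3.14].

### API

Orientations are given as [roll, pitch, yaw] about the fixed x, y, z axes, in that order (R = Rz(yaw) Ry(pitch) Rx(roll)).
In Python, from workcell import manip gives the robot as it stands.
- The arm moves only by the tool move_arm, never from a script. Its argument "plan" is a list of rows, each a list of 3 entries, a list of its own where there are three numbers: the finger opening in mm, from 0 to 94, then the shift along the tool's x, y, z in units of 50 mm (1.0 is 50 mm), then the turn, a rotation vector about the tool's x, y, z in units of 8 degrees (1.0 is 8 degrees). In form: [[jaw, [dx, dy, dz], [rx, ry, rz]], ...]. A call has 1 to 8 rows; each row is the pose to reach, as a shift and turn from the pose commanded when the call began, along the tool's axes at that moment; what a row does not reach only later rows make up. A row lasts 1/10 s, in which the tool goes at most 50 mm and 8.59 degrees, less where a joint would pass 70% of its speed; a pose out of reach is approached as far as the arm can. A call with a gripper value outside its range is refused whole. The fingers move at their own pace and stop on an object; "grip_force" is the grip in N (left out, the last holds). Time passes only in rows, so rows that repeat a pose let the fingers close. It gives the time, the measured TCP pose, the force, the opening and the grip force at its end, in the units of the state.
- manip.sense(): the state, without advancing time (a new reading comes with each control period).
- manip.capture(name): name is "scene" or "top"; returns the picture (480x640x3 uint8, red, green, blue); there is no depth.
- manip.camera_model(name): a dict with "K" (3x3 intrinsics, pixels), "origin" and "rotation" of the camera in the world. Camera axes: x right, y down, z forward; pixel columns grow to the right and rows downward; lengths in m; the calibration is good to about 2 mm. A picture is of the moment at which its call begins. camera_model takes no time and is no camera call.
- manip.close_job(): hands the job in; it is judged then, once.
The state is a dict: "t": time; "q": joint angles; "qvel": joint speeds; "joint_torque": joint torques, N m; "eef_pos": TCP position; "orientation": TCP orientation; "ft_force": force on the tool from outside, world axes, zero at the start; "moment": the same for the moment, N m; "finger_gap": finger opening in m; "grip_force": force on a finger pad.
Only numpy, scipy, OpenCV 4.12 (cv2) and the standard library are available. Lean on these libraries where they do the work, as an engineer would, in place of code of your own. Each camera call takes 0.05 s, during which the arm holds its last target. There are 200 camera calls.

### The job

Check the steel spindle standing in the wooden rack: keeping it upright, push it in at the flared mouth of the long-jawed go gauge, between the jaws and right out at the back; then try it at the front of the short-jawed no-go gauge, pressing it gently but firmly into the gap for at least half a second, where it must be stopped. Never force it against either gauge: about ten newtons is plenty, and it must stay upright; feel your way, as the jaws are not exactly in line with their feet. Then stand it in the empty hole of the rack and let go, leaving the other things on the bench where they are.

Things in the scene. Friction and masses are not known exactly. Their poses are not given: they have to be found in the camera images.
- spindle_center (a point): Centre of the spindle: a plain steel round bar, diameter 20 mm over its whole length, 100 mm long, about 0.2 kg, standing upright in one hole of the rack. This point lies on its axis half-way up (50 mm above its foot); z runs along the bar, foot to top. Foot edge chamfered 2 mm. Grip it round the barrel at or above this point.
- spindle_foot (a point): Centre of the spindle's flat lower end; z runs up along the bar.
- rack: Light wooden block 60 x 130 x 30 mm (x, y, z), fixed to the bench, with two round holes 24 mm wide and 22 mm deep (hole floor 8 mm above the bench), on its y axis at y = +32 mm (the spindle stands here at the start) and y = -32 mm (empty). Origin at the centre of its underside.
- rack_empty (a point): Centre of the mouth of the empty rack hole, on the block's upper face (30 mm above the bench).
- go_gauge: Go gauge, fixed: grey foot (x -56 to +28 mm, y +-52 mm, 14 mm high; screw heads to 18 mm) under a steel head with two long jaws. Origin on the bench; x from the front (flared mouth, long end of the foot, robot's side) to the back, y across the gap, z up. Jaws x -20 to +20 mm, gap 21.6 mm wide, open front, back and top; jaw tops 50 mm above the bench. Rigid.
- go_mouth (a point): Point 34 mm in front of the go gauge's origin, 50 mm above the bench. The flare narrows from 38 mm here to the 21.6 mm gap at x -20 mm. The head is clamped off line: the gap's centre lies anywhere from -2.5 to +2.5 mm in the gauge's y, not measured. A bridge joins the jaws up to 26 mm height, so carry the spindle with its foot 28 to 44 mm above the bench.
- go_exit (a point): Point 40 mm behind the go gauge's origin, 50 mm above the bench: with its axis here, foot still low, the spindle is right through; lift it out upwards from here.
- nogo_gauge: No-go gauge, fixed: the same foot (x -56 to +28 mm, y +-52 mm) under a steel head with two short jaws, no flare. Origin on the bench; x from the front (long end of the foot, robot's side) to the back, y across the gap, z up. Gap 16 mm wide, too narrow for the spindle, centred on y = 0; jaws 14 mm long in x, tops 50 mm above the bench. Rigid.
- nogo_front (a point): Point 36 mm in front of the no-go gauge's origin, 50 mm above the bench, where the spindle is still free. The head is clamped -10 to +10 mm off along x, not measured: pushed along x, the spindle's axis is stopped by the jaws' front corners somewhere from x -23 to -3 mm. A bridge reaches 26 mm height: carry the spindle's foot 28 to 44 mm above the bench.
- tape_roll: Roll of black tape, 62 x 60 x 19 mm, lying on the bench; leave it. Origin at the centre of its underside.
- cassette: Pale cassette, 64 x 100 x 12 mm, lying flat; leave it. Origin at the centre of its underside.
- fuse_pack: Small white and orange carton, 30 x 56 x 26 mm; leave it. Origin at the centre of its underside.
- marker: Marker pen, 17 x 135 x 16 mm, lying; leave it. Origin at the centre of its underside.
- screwdriver_blue: Blue screwdriver, 166 x 29 x 27 mm, lying; leave it. Origin at the centre of its underside.
- adapter: Black mains adapter, 117 x 50 x 38 mm; leave it. Origin at the centre of its underside.
Things that resemble listed ones, but are neither listed nor needed, are in the scene too. Leave any blue look-alike of the go_gauge alone.

How it is judged:
On the way, in this order (a step that is already met when the one before it is completed fails the run):
1. the spindle stands between the go jaws, upright and low (x of spindle_center in the frame of go_gauge between -0.012 and 0.008 m and y of spindle_center in the frame of go_gauge between -0.006 and 0.006 m and height (world z) of spindle_foot between 0.026 and 0.046 m and angle between spindle_foot's own z axis and vertical below 0.1 rad).
2. it has come out at the back of the go gap, still low (x of spindle_center in the frame of go_gauge between 0.033 and 0.08 m and y of spindle_center in the frame of go_gauge between -0.02 and 0.02 m and height (world z) of spindle_foot between 0.026 and 0.046 m and angle between spindle_foot's own z axis and vertical below 0.1 rad).
3. it is pressed into the front of the no-go gap with 4 N or more for 0.4 s and is stopped there (x of spindle_center in the frame of nogo_gauge between -0.03 and 0.003 m and y of spindle_center in the frame of nogo_gauge between -0.005 and 0.005 m and height (world z) of spindle_foot between 0.026 and 0.046 m and angle between spindle_foot's own z axis and vertical below 0.1 rad and contact force between spindle and nogo_gauge above 4 N), for 0.4 s.
At the end, for the whole second after the job is handed in: The spindle stands released in the rack hole that was empty: axis within 5 mm of the hole's, foot less than 12 mm above the bench (on the hole's floor), within 0.1 rad of upright (horizontal distance between spindle_center and rack_empty below 0.005 m and height (world z) of spindle_foot below 0.012 m and angle between spindle_foot's own z axis and vertical below 0.1 rad and contact force between spindle and the fingers below 0.1 N); the robot touches nothing.
It fails at once if the spindle is forced against the go gauge (more than 18 N) (contact force between spindle and go_gauge above 18 N).
It fails at once if the spindle is forced against the no-go gauge (more than 18 N) (contact force between spindle and nogo_gauge above 18 N).
It fails at once if the spindle is forced askew (over 0.12 rad from upright) against a gauge (angle between spindle_foot's own z axis and vertical above 0.12 rad and (contact force between spindle and go_gauge above 1 N or contact force between spindle and nogo_gauge above 1 N)).
It fails at once if a bystander is shifted by more than 30 mm (distance of any of tape_roll, cassette, fuse_pack, marker, screwdriver_blue, adapter from where it was at the start of the episode above 0.03 m).
It also fails if it takes over 72 s, if anything falls off the work surface, if the arm or the gripper's body presses on something with over 40 N, if the wrist force passes 120 N, or if a joint passes its speed limit or range.

## Working session

There is one attempt and no reset: what is moved stays moved. The work goes in short steps, Python scripts to look and compute and a tool call to move; the robot and the scene stay as the last step left them, time stands still between calls to the robot, and variables do not carry over. Pictures are saved under pics/ and viewed, at most 10 in all, crops included, and the job is handed in when it is done.

Besides the shell and the picture viewer there is one more tool, called after "Emit:" in YAML: its name, and indented under it one key for each argument. move_arm: Moves the arm, as the interface text tells. Its arguments: {"type":"object","properties":{"plan":{"type":"array","items":{"type":"array"}},"grip_force":{"type":"number"}},"required":["plan"]}

```bash
mkdir -p pics
python3 - <<'E'
from workcell import manip
import cv2,numpy as np
np.set_printoptions(precision=4,suppress=True)
for n in("scene","top"):
    im=manip.capture(n); cv2.imwrite(f"pics/{n}0.png",im[:,:,::-1]); m=manip.camera_model(n); print(n,m)
print(manip.sense())
E
```

```text
scene {'K': array([[477.8306,   0.    , 317.5825],
       [  0.    , 477.8306, 240.9475],
       [  0.    ,   0.    ,   1.    ]]), 'origin': array([ 0.2554, -0.8347,  0.473 ]), 'rotation': array([-2.0778, -0.0116, -0.4383])}
top {'K': array([[531.6978,   0.    , 315.8939],
       [  0.    , 531.6978, 246.0122],
       [  0.    ,   0.    ,   1.    ]]), 'origin': array([ 0.4227, -0.1635,  1.1303]), 'rotation': array([-2.9947, -0.0225, -1.5823])}
{'t': 0.1, 'q': array([-1.3991,  0.2457,  1.5588, -0.    ,  1.3387, -0.1741]), 'qvel': array([ 0.0022,  0.0002, -0.0027, -0.0004,  0.0008,  0.0015]), 'joint_torque': array([ -0.0003, -41.6919, -31.5525,   0.0687,   0.031 ,  -0.0001]), 'eef_pos': array([ 0.2202, -0.611 ,  0.2045]), 'orientation': array([-3.1399, -0.0003,  0.3458]), 'ft_force': array([ 0.5287,  0.3391, -0.274 ]), 'moment': array([-0.0113,  0.0268,  0.0039]), 'grip_force': 0.0, 'finger_gap': 0.09409812818655844}
```

View pics/scene0.png

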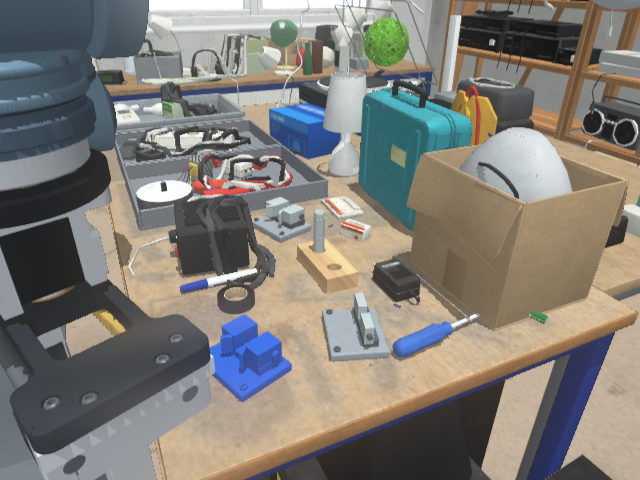

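View pics/top0.png

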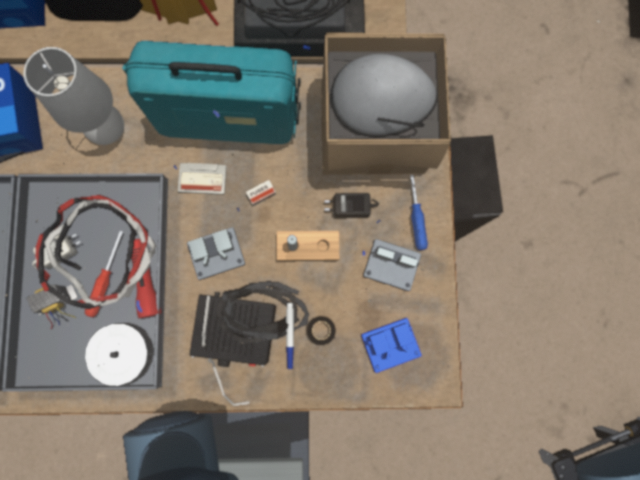

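The scene view shows the rack near (327,262), a grey gauge near (283,217) and another near (356,330). The blue look-alike is near (250,355). In the top view the rack is at (308,246), with the spindle at (291,242) and the empty hole at (323,244). I'll zoom in on the two grey gauges.

Run:
```python
import cv2,numpy as np
t=cv2.imread("pics/top0.png");s=cv2.imread("pics/scene0.png")
r=lambda a:cv2.resize(a,(400,300),interpolation=cv2.INTER_CUBIC)
# 80x60 crops, x5
out=np.vstack([np.hstack([r(t[222:282,176:256]),r(t[232:292,352:432])]),np.hstack([r(s[190:250,243:323]),r(cv2.resize(s[285:369,300:412],(80,60),interpolation=cv2.INTER_CUBIC))])])
cv2.imwrite("pics/zoom.png",out)
```

```text
(no output)
```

View pics/zoom.png

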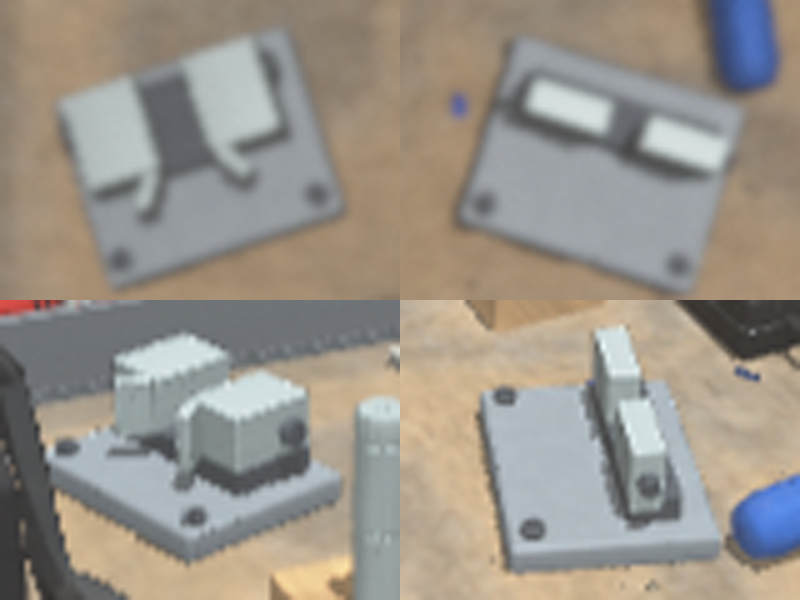

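The left gauge, centred at top (212,253), has long flared jaws, so it is the go gauge. Its mouth faces down in the picture, towards the robot. The right gauge, at (392,263), has short jaws and is the no-go. I'll cast their corners to planes.

```bash
cat > h.py <<'E'
import numpy as np,cv2
from scipy.spatial.transform import Rotation as Ro
from workcell import manip
np.set_printoptions(precision=4,suppress=True)
def cast(n,uv,z):
    m=manip.camera_model(n);R=Ro.from_euler('xyz',m['rotation']).as_matrix()
    d=np.c_[np.atleast_2d(uv),np.ones(len(np.atleast_2d(uv)))]@np.linalg.inv(m['K']).T@R.T
    o=m['origin'];return (o+d*((z-o[2])/d[:,2:]))[:,:2]
def proj(n,p):
    m=manip.camera_model(n);R=Ro.from_euler('xyz',m['rotation']).as_matrix()
    q=(np.atleast_2d(p)-m['origin'])@R@m['K'].T;return q[:,:2]/q[:,2:]
def fit(loc,w): # 2D rigid: w = R loc + t
    loc=np.array(loc,float);a=loc-loc.mean(0);b=w-w.mean(0)
    th=np.arctan2((a[:,0]*b[:,1]-a[:,1]*b[:,0]).sum(),(a*b).sum());R=np.array([[np.cos(th),-np.sin(th)],[np.sin(th),np.cos(th)]])
    t=w.mean(0)-R@loc.mean(0);return t,th,R,np.linalg.norm(loc@R.T+t-w,axis=1)
E
python3 - <<'E'
from h import *
t=cv2.imread("pics/top0.png");g=cv2.cvtColor(t,cv2.COLOR_BGR2GRAY)
Z=lambda c,o:(np.array(c,float)+.5)/5-.5+np.array(o)
sub=lambda p:cv2.cornerSubPix(g,p.astype(np.float32).reshape(-1,1,2).copy(),(3,3),(-1,-1),(3,30,.01)).reshape(-1,2)
F={'fl':(-.056,.052),'fr':(-.056,-.052),'br':(.028,-.052),'bl':(.028,.052)}
for n,c,ks,o,jaw in(("go",[(112,288),(343,212),(285,28)],('fl','fr','br'),(176,222),[(133,78),(185,72),(158,165),(210,150)]),
  ("nogo",[(58,220),(293,292),(345,103),(115,38)],('fl','fr','br','bl'),(352,232),[(212,98),(250,115),(208,137),(238,152)])):
    p=Z(c,o);s=sub(p);print(n,"sub shift",(s-p).round(1).tolist())
    for q in(p,s):
        T,th,R,e=fit([F[k] for k in ks],cast("top",q,.014));print(" origin",T,"yaw",th,"err",e)
    T,th,R,e=fit([F[k] for k in ks],cast("top",p,.014))
    print(" jaw pts in gauge frame",((cast("top",Z(jaw,o),.05)-T)@R).round(4).tolist())
h=cv2.cvtColor(t,cv2.COLOR_BGR2HSV);crop=h[215:275,262:352]
print("rack px",h[255,308],"bench",h[290,340])
m=((crop[...,1]>105)&(crop[...,0]>8)&(crop[...,0]<25)).astype(np.uint8)
cs=max(cv2.findContours(m,0,2)[0],key=cv2.contourArea)+np.array([262,215]);r=cv2.minAreaRect(cs);b=cv2.boxPoints(r);print(r)
w=cast("top",b,.03);print("rack",w,np.linalg.norm(np.diff(w,axis=0),axis=1),w.mean(0))
print("spindle top",cast("top",[(291,241)],.108),"hole",cast("top",[(323,244)],.03))
E
```

```text
go sub shift [[-0.1, 1.6], [1.4, -0.4], [0.0, -0.0]]
 origin [0.5878 0.0266] yaw 0.3153360629288759 err [0.0019 0.0012 0.001 ]
 origin [0.5865 0.0261] yaw 0.33728388622781913 err [0.0006 0.0008 0.0005]
 jaw pts in gauge frame [[0.0192, 0.0113], [0.0148, -0.0096], [-0.0185, 0.0121], [-0.0193, -0.0097]]
nogo sub shift [[-0.8, 1.8], [0.0, 0.0], [0.0, -0.0], [0.1, 0.8]]
 origin [ 0.5609 -0.3559] yaw -0.30501897944399387 err [0.0007 0.0009 0.0008 0.0022]
 origin [ 0.5596 -0.3553] yaw -0.290944769115781 err [0.0017 0.0018 0.0011 0.003 ]
 jaw pts in gauge frame [[0.0073, 0.0082], [0.005, -0.0087], [-0.0088, 0.0054], [-0.0112, -0.0081]]
rack px [ 15 105 207] bench [ 16  72 167]
((315.0, 258.0), (0.0, 0.0), 0.0)
rack [[ 0.5601 -0.1879]
 [ 0.5601 -0.1879]
 [ 0.5601 -0.1879]
 [ 0.5601 -0.1879]] [0. 0. 0.] [ 0.5601 -0.1879]
spindle top [[ 0.5841 -0.1399]] hole [[ 0.5895 -0.205 ]]
```

```bash
cat >> h.py <<'E'
def to(p,yaw=None,jaw=None):
    s=manip.sense();R=Ro.from_euler('xyz',s['orientation']);Rt=R if yaw is None else Ro.from_euler('xyz',[np.pi,0,yaw])
    print("t",s['t'],"tcp",s['eef_pos'],"rpy",s['orientation'],"shift",R.inv().apply(np.array(p)-s['eef_pos'])/.05,"turn",np.degrees((R.inv()*Rt).as_rotvec())/8,"F",s['ft_force'],"gap",s['finger_gap'],s['grip_force'])
E
python3 - <<'E'
from h import *
t=cv2.imread("pics/top0.png");h=cv2.cvtColor(t,cv2.COLOR_BGR2HSV)[222:270,268:348].astype(int)
m=((h[...,2]>190)&(h[...,1]>88)).astype(np.uint8)
cs=max(cv2.findContours(m,0,2)[0],key=cv2.contourArea);r=cv2.minAreaRect(cs);b=cv2.boxPoints(r)+np.array([268,222]);print(r)
w=cast("top",b,.03);print("rack",w,np.linalg.norm(np.diff(w,axis=0),axis=1),w.mean(0))
to([.585,-.14,.16],np.pi/2)
E
```

```text
((39.5, 22.5), (27.0, 61.0), 90.0)
rack [[ 0.6178 -0.1088]
 [ 0.6169 -0.237 ]
 [ 0.5597 -0.236 ]
 [ 0.5608 -0.1088]] [0.1281 0.0572 0.1272] [ 0.5888 -0.1726]
t 0.1 tcp [ 0.2202 -0.611   0.2045] rpy [-3.1399 -0.0003  0.3458] shift [10.0565 -6.3882  0.9032] turn [-0.009  -0.009  -8.7734] F [ 0.5287  0.3391 -0.274 ] gap 0.09409812818655844 0.0
```

Emit:
move_arm:
  plan:
    - [94,[10.0,-6.4,0.9],[0,0,-8.77]]
    - [94,[10.0,-6.4,0.9],[0,0,-8.77]]
    - [94,[10.0,-6.4,0.9],[0,0,-8.77]]
    - [94,[10.0,-6.4,0.9],[0,0,-8.77]]
    - [94,[10.0,-6.4,0.9],[0,0,-8.77]]
    - [94,[10.0,-6.4,0.9],[0,0,-8.77]]
    - [94,[10.0,-6.4,0.9],[0,0,-8.77]]
    - [94,[10.0,-6.4,0.9],[0,0,-8.77]]

```text
t: 0.9
eef_pos: [0.4642, -0.2934, 0.1748]
orientation: [-3.141, -0.0, 1.552]
ft_force: [0.4, -0.9, 0.4]
finger_gap: 0.0938
grip_force: 0.0
```

Emit:
move_arm:
  plan:
    - [94,[3.1,2.38,0.3],[0,0,-0.13]]
    - [94,[3.1,2.38,0.3],[0,0,-0.13]]
    - [94,[3.1,2.38,0.3],[0,0,-0.13]]
    - [94,[3.1,2.38,0.3],[0,0,-0.13]]
    - [94,[3.1,2.38,0.3],[0,0,-0.13]]
    - [94,[3.1,2.38,0.3],[0,0,-0.13]]

```text
t: 1.5
eef_pos: [0.5862, -0.1425, 0.1595]
orientation: [-3.14, -0.0, 1.566]
ft_force: [0.3, -0.3, -0.0]
finger_gap: 0.0938
grip_force: 0.0
```

Run:
```python
from h import *
to([.586,-.140,.046],np.pi/2)
im=manip.capture("scene")[:,:,::-1];print(proj("scene",[[.586,-.14,.108],[.586,-.14,.058],[.586,-.14,.16]]))
cv2.imwrite("pics/a.png",cv2.resize(im[120:320,230:450],(660,600),interpolation=cv2.INTER_CUBIC))
```

```text
t 1.5 tcp [ 0.5862 -0.1425  0.1595] rpy [-3.1403 -0.0002  1.5659] shift [ 0.0504 -0.002   2.2707] turn [-0.0096 -0.0014 -0.0348] F [ 0.3269 -0.2592 -0.0473] gap 0.09376588137632152 0.0
[[317.7188 210.3566]
 [317.3971 235.1005]
 [318.0734 183.0774]]
```

View pics/a.png

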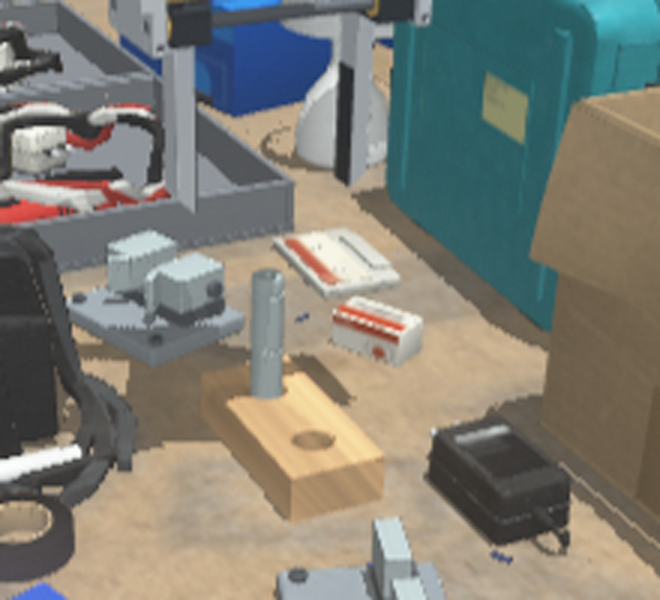

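The spindle top shows at full-picture (319,212), against a predicted (318,210), so the position holds. The fingers straddle it along world x. I'll descend and close softly.

Emit:
move_arm:
  plan:
    - [94,[0.05,0,0.8],[0,0,-0.03]]
    - [94,[0.05,0,1.6],[0,0,-0.03]]
    - [94,[0.05,0,2.2],[0,0,-0.03]]
    - [94,[0.05,0,2.35],[0,0,-0.03]]
    - [94,[0.05,0,2.35],[0,0,-0.03]]
    - [40,[0.05,0,2.35],[0,0,-0.03]]
    - [15,[0.05,0,2.35],[0,0,-0.03]]
    - [15,[0.05,0,2.35],[0,0,-0.03]]
  grip_force: 10

```text
t: 2.35
eef_pos: [0.5875, -0.1415, 0.0446]
orientation: [3.139, 0.001, 1.568]
ft_force: [0.0, 0.9, -0.0]
finger_gap: 0.0738
grip_force: 0.0
```

Emit:
move_arm:
  plan:
    - [15,[0,0,0],[0,0,0]]
    - [15,[0,0,0],[0,0,0]]
    - [15,[0,0,0],[0,0,0]]
    - [15,[0,0,0],[0,0,0]]
    - [15,[0,0,0],[0,0,0]]
  grip_force: 10

```text
t: 2.85
eef_pos: [0.5863, -0.1408, 0.0427]
orientation: [-3.141, -0.0, 1.568]
ft_force: [0.9, -0.7, 0.9]
finger_gap: 0.0335
grip_force: 0.0
```

Emit:
move_arm:
  plan:
    - [15,[0,0,0],[0,0,0]]
    - [15,[0,0,0],[0,0,0]]
    - [15,[0,0,0],[0,0,0]]
    - [15,[0,0,0],[0,0,0]]
  grip_force: 10

```text
t: 3.25
eef_pos: [0.5864, -0.1409, 0.0427]
orientation: [3.141, -0.0, 1.568]
ft_force: [-0.3, -0.6, -0.1]
finger_gap: 0.0198
grip_force: 10.0
```

Emit:
move_arm:
  plan:
    - [15,[0,0,0],[0,0,0]]
    - [15,[0,0,0],[0,0,0]]
    - [15,[0,0,0],[0,0,0]]
    - [15,[0,0,-0.6],[0,0,0]]
    - [15,[0,0,-1.2],[0,0,0]]
    - [15,[0,0,-1.8],[0,0,0]]
    - [15,[0,0,-1.8],[0,0,0]]
  grip_force: 50

```text
t: 3.95
eef_pos: [0.589, -0.142, 0.1371]
orientation: [3.134, 0.003, 1.568]
ft_force: [1.3, -0.9, -2.0]
finger_gap: 0.0197
grip_force: 50.0
```

Run:
```python
from h import *
b=cast("scene",[(240,262),(184,275)],0);print("box near bottom corners",b)
for z in np.arange(.04,.2,.02): print(z,proj("scene",[[*b[0],z],[*b[1],z]]).round(0).tolist())
print("top-view box edge",cast("top",[(272,300),(268,363),(197,295)],.08))
th=.325;o=np.array([.5872,.0264]);R=np.array([[np.cos(th),-np.sin(th)],[np.sin(th),np.cos(th)]])
for x in(-.055,-.034,-.02,0,.04): print(x,o+R@[x,.001])
p=o+R@[-.055,.001];to([*p,.13],th+np.pi/2)
```

```text
box near bottom corners [[ 0.4537 -0.0805]
 [ 0.349  -0.0826]]
0.04 [[239.0, 243.0], [181.0, 256.0]]
0.06 [[238.0, 234.0], [180.0, 246.0]]
0.07999999999999999 [[237.0, 224.0], [178.0, 236.0]]
0.09999999999999999 [[236.0, 214.0], [177.0, 225.0]]
0.12 [[235.0, 204.0], [175.0, 215.0]]
0.13999999999999999 [[235.0, 193.0], [173.0, 204.0]]
0.15999999999999998 [[234.0, 183.0], [172.0, 193.0]]
0.18 [[233.0, 172.0], [170.0, 181.0]]
top-view box edge [[ 0.4715 -0.1014]
 [ 0.3504 -0.0938]
 [ 0.4828  0.0454]]
-0.055 [0.5348 0.0098]
-0.034 [0.5547 0.0165]
-0.02 [0.5679 0.021 ]
0 [0.5869 0.0273]
0.04 [0.6248 0.0401]
t 3.95 tcp [ 0.589  -0.142   0.1371] rpy [3.1342 0.0034 1.5682] shift [ 3.0341 -1.0927  0.1243] turn [ 0.0488  0.0325 -2.3459] F [ 1.2629 -0.9403 -2.0147] gap 0.01974687222018329 49.99937653541565
```

Emit:
move_arm:
  plan:
    - [15,[1.0,-0.3,0],[0,0,-0.8]]
    - [15,[2.0,-0.6,0],[0,0,-1.6]]
    - [15,[3.08,-0.95,0],[0,0,-2.34]]
    - [15,[3.08,-0.95,0],[0,0,-2.34]]
    - [15,[3.08,-0.95,0],[0,0,-2.34]]
    - [15,[3.08,-0.95,0.5],[0,0,-2.34]]
    - [15,[3.08,-0.95,0.5],[0,0,-2.34]]
    - [15,[3.08,-0.95,0.5],[0,0,-2.34]]

```text
t: 4.75
eef_pos: [0.539, 0.0121, 0.1069]
orientation: [-3.14, -0.001, 1.893]
ft_force: [-0.4, 0.1, -2.6]
finger_gap: 0.0194
grip_force: 50.0
```

Run:
```python
from h import *
th=.325;o=np.array([.5872,.0264]);R=np.array([[np.cos(th),-np.sin(th)],[np.sin(th),np.cos(th)]])
to([*(o+R@[-.048,.001]),.0687],th+np.pi/2)
im=manip.capture("scene")[:,:,::-1].copy()
im2=manip.capture("top")[:,:,::-1].copy();s=manip.sense()['eef_pos'];print(proj("scene",[[s[0],s[1],s[2]-.0347]]),proj("top",[[s[0],s[1],s[2]-.0347]]))
cv2.imwrite("pics/b.png",np.hstack([cv2.resize(im[150:270,200:320],(400,400)),cv2.resize(im2[200:300,170:270],(400,400))]))
```

```text
t 4.75 tcp [0.539  0.0121 0.1069] rpy [-3.1397 -0.0008  1.8929] shift [-0.0174  0.0468  0.7638] turn [-0.0137 -0.0058 -0.0206] F [-0.4284  0.05   -2.5572] gap 0.019417970016284144 49.99927818775177
[[265.1371 200.0865]] [[215.0088 266.1578]]
```

View pics/b.png

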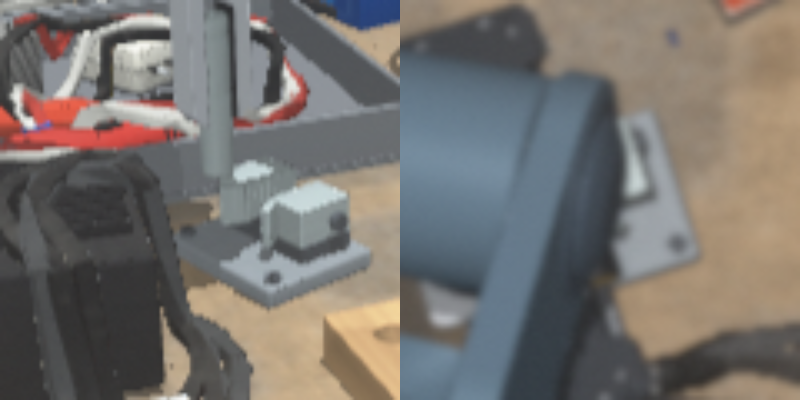

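Spindle upright, foot at scene (264,202) against a predicted (265,200). I'll lower it in front of the mouth.

Emit:
move_arm:
  plan:
    - [15,[0,0.05,0.4],[0,0,0]]
    - [15,[0,0.05,0.76],[0,0,0]]
    - [15,[0,0.05,0.76],[0,0,0]]
    - [15,[0,0.15,0.76],[0,0,0]]
    - [15,[0,0.25,0.76],[0,0,0]]
    - [15,[0,0.35,0.76],[0,0,0]]
    - [15,[0,0.35,0.76],[0,0,0]]
    - [15,[0,0.35,0.76],[0,0,0]]

```text
t: 5.65
eef_pos: [0.5562, 0.0188, 0.0701]
orientation: [3.141, 0.0, 1.895]
ft_force: [0.2, -0.5, -2.2]
finger_gap: 0.0192
grip_force: 50.0
```

Emit:
move_arm:
  plan:
    - [15,[0,0.05,0],[0,0,0]]
    - [15,[0,0.1,0],[0,0,0]]
    - [15,[0,0.15,0],[0,0,0]]
    - [15,[0,0.2,0],[0,0,0]]
    - [15,[0,0.2,0],[0,0,0]]

```text
t: 6.15
eef_pos: [0.5657, 0.022, 0.0698]
orientation: [3.141, 0.0, 1.895]
ft_force: [-0.0, -0.4, -1.7]
finger_gap: 0.0195
grip_force: 50.0
```

Emit:
move_arm:
  plan:
    - [15,[0,0.03,0],[0,0,0]]
    - [15,[0,0.06,0],[0,0,0]]
    - [15,[0,0.08,0],[0,0,0]]
    - [15,[0,0.08,0],[0,0,0]]

```text
t: 6.55
eef_pos: [0.5694, 0.023, 0.0698]
orientation: [3.141, 0.001, 1.895]
ft_force: [1.0, -1.7, -1.5]
finger_gap: 0.0195
grip_force: 50.0
```

```bash
cat >> h.py <<'E'
def gs(o,th):
    s=manip.sense();c,d=np.cos(th),np.sin(th);R=np.array([[c,-d],[d,c]])
    print("t",s['t'],"gauge xy",(s['eef_pos'][:2]-o)@R,"z",s['eef_pos'][2],"F",s['ft_force'][:2]@R,s['ft_force'][2],"M",s['moment'],"rpy",s['orientation'])
GO=(np.array([.5872,.0264]),.325);NG=(np.array([.5605,-.3557]),-.30)
E
python3 -c "
from h import *
gs(*GO)"
```

```text
t 6.55 gauge xy [-0.018   0.0025] z 0.06975685631395348 F [ 0.3891 -1.9475] -1.5183353043191916 M [-0.5115 -0.2007  0.0381] rpy [3.1413 0.0005 1.8949]
```

The jaw pushes towards −y, so I'll shift the spindle that way and go on.

Emit:
move_arm:
  plan:
    - [15,[-0.02,0,0],[0,0,0]]
    - [15,[-0.02,0.03,0],[0,0,0]]
    - [15,[-0.02,0.06,0],[0,0,0]]
    - [15,[-0.02,0.06,0],[0,0,0]]

```text
t: 6.95
eef_pos: [0.5725, 0.0235, 0.0698]
orientation: [3.141, -0.0, 1.895]
ft_force: [-0.9, 0.9, -2.6]
finger_gap: 0.0195
grip_force: 50.0
```

```bash
python3 -c "
from h import *
gs(*GO)"
```

```text
t 6.95 gauge xy [-0.0149  0.0019] z 0.06977328183248444 F [-0.6069  1.1424] -2.6092615986323104 M [-0.0522 -0.0835 -0.054 ] rpy [ 3.1413 -0.0002  1.895 ]
```

Emit:
move_arm:
  plan:
    - [15,[0,0.04,0],[0,0,0]]
    - [15,[0,0.08,0],[0,0,0]]
    - [15,[0,0.12,0],[0,0,0]]
    - [15,[0,0.12,0],[0,0,0]]

```text
t: 7.35
eef_pos: [0.5783, 0.0253, 0.0698]
orientation: [3.141, 0.0, 1.895]
ft_force: [0.0, 0.8, -1.6]
finger_gap: 0.0194
grip_force: 50.0
```

```bash
python3 -c "
from h import *
gs(*GO)"
```

```text
t 7.35 gauge xy [-0.0088  0.0018] z 0.06977131996943517 F [0.2904 0.7413] -1.6401792207065677 M [-0.0162 -0.091  -0.0302] rpy [3.1414 0.     1.895 ]
```

Emit:
move_arm:
  plan:
    - [15,[0,0.04,0],[0,0,0]]
    - [15,[0,0.08,0],[0,0,0]]
    - [15,[0,0.12,0],[0,0,0]]
    - [15,[0,0.16,0],[0,0,0]]
    - [15,[0,0.16,0],[0,0,0]]

```text
t: 7.85
eef_pos: [0.5858, 0.0278, 0.0698]
orientation: [3.141, 0.0, 1.895]
ft_force: [-0.7, -0.5, -1.4]
finger_gap: 0.0193
grip_force: 50.0
```

```bash
python3 -c "
from h import *
gs(*GO)"
```

```text
t 7.85 gauge xy [-0.0009  0.0017] z 0.06977485425597474 F [-0.7886 -0.2596] -1.40014685425237 M [-0.0121 -0.14   -0.0671] rpy [3.1414 0.0001 1.8949]
```

Emit:
move_arm:
  plan:
    - [15,[0,0.05,0],[0,0,0]]
    - [15,[0,0.1,0],[0,0,0]]
    - [15,[0,0.15,0],[0,0,0]]
    - [15,[0,0.2,0],[0,0,0]]
    - [15,[0,0.2,0],[0,0,0]]

```text
t: 8.35
eef_pos: [0.5954, 0.031, 0.0698]
orientation: [3.141, 0.0, 1.895]
ft_force: [0.1, -0.3, -2.3]
finger_gap: 0.0197
grip_force: 50.0
```

```bash
python3 -c "
from h import *
gs(*GO)"
```

```text
t 8.35 gauge xy [0.0093 0.0017] z 0.069817059025298 F [ 0.0255 -0.3349] -2.3482325577014547 M [-0.0333 -0.1138  0.015 ] rpy [3.1413 0.0001 1.8951]
```

Emit:
move_arm:
  plan:
    - [15,[0,0.05,0],[0,0,0]]
    - [15,[0,0.1,0],[0,0,0]]
    - [15,[0,0.15,0],[0,0,0]]
    - [15,[0,0.2,0],[0,0,0]]
    - [15,[0,0.2,0],[0,0,0]]

```text
t: 8.85
eef_pos: [0.6049, 0.0341, 0.0698]
orientation: [3.141, 0.0, 1.895]
ft_force: [-0.3, -0.5, -2.2]
finger_gap: 0.0194
grip_force: 50.0
```

```bash
python3 -c "
from h import *
gs(*GO)"
```

```text
t 8.85 gauge xy [0.0192 0.0017] z 0.06980137732815367 F [-0.4066 -0.3528] -2.15986149407148 M [-0.0412 -0.1031  0.0288] rpy [3.1413 0.0001 1.895 ]
```

Emit:
move_arm:
  plan:
    - [15,[0,0.08,0],[0,0,0]]
    - [15,[0,0.16,0],[0,0,0]]
    - [15,[0,0.24,0],[0,0,0]]
    - [15,[0,0.32,0],[0,0,0]]
    - [15,[0,0.4,0],[0,0,0]]
    - [15,[0,0.5,0],[0,0,0]]
    - [15,[0,0.5,0],[0,0,0]]
    - [15,[0,0.5,0],[0,0,0]]

```text
t: 9.65
eef_pos: [0.6283, 0.0421, 0.0697]
orientation: [-3.141, -0.0, 1.895]
ft_force: [-0.2, -0.2, -2.5]
finger_gap: 0.0192
grip_force: 50.0
```

```bash
python3 -c "
from h import *
gs(*GO)"
```

```text
t 9.65 gauge xy [0.0439 0.0018] z 0.06967117438217939 F [-0.2445 -0.1501] -2.51558048938472 M [-0.0047 -0.1287 -0.0314] rpy [-3.1414 -0.      1.895 ]
```

Emit:
move_arm:
  plan:
    - [15,[0,0,-0.5],[0,0,0]]
    - [15,[0,0,-1.0],[0,0,0]]
    - [15,[0,0,-1.6],[0,0,0]]
    - [15,[0,0,-1.6],[0,0,0]]

```text
t: 10.05
eef_pos: [0.6312, 0.0417, 0.1548]
orientation: [3.133, 0.004, 1.895]
ft_force: [-0.5, 0.3, -1.1]
finger_gap: 0.0195
grip_force: 50.0
```

```bash
python3 -c "
from h import *
to([.5175,-.3424,.15],np.pi/2-.3)"
```

```text
t 10.05 tcp [0.6312 0.0417 0.1548] rpy [3.1332 0.0039 1.8948] shift [-6.5579 -4.6032  0.0821] turn [0.0667 0.0081 4.4694] F [-0.4515  0.3373 -1.0719] gap 0.019505447589889365 49.99935507774353
```

Emit:
move_arm:
  plan:
    - [15,[-0.8,-0.56,0],[0,0,0.55]]
    - [15,[-1.6,-1.12,0],[0,0,1.1]]
    - [15,[-2.4,-1.68,0],[0,0,1.65]]
    - [15,[-3.2,-2.25,0],[0,0,2.2]]
    - [15,[-4.0,-2.8,0],[0,0,2.75]]
    - [15,[-4.8,-3.4,0],[0,0,3.3]]
    - [15,[-5.6,-4.0,0],[0,0,3.85]]
    - [15,[-6.4,-4.6,0],[0,0,4.47]]

```text
t: 10.85
eef_pos: [0.5104, -0.3357, 0.1478]
orientation: [-3.14, -0.001, 1.267]
ft_force: [1.5, -0.0, -1.3]
finger_gap: 0.0199
grip_force: 50.0
```

Emit:
move_arm:
  plan:
    - [15,[0,0,0],[0,0,0]]
    - [15,[0,0,0],[0,0,0]]
    - [15,[0,0,0.3],[0,0,0]]
    - [15,[0,0,0.6],[0,0,0]]
    - [15,[0,0,0.6],[0,0,0]]
    - [15,[0,0,0.6],[0,0,0]]

```text
t: 11.45
eef_pos: [0.5119, -0.3331, 0.1184]
orientation: [-3.14, -0.001, 1.272]
ft_force: [0.3, 0.2, -2.6]
finger_gap: 0.0196
grip_force: 50.0
```

Run:
```python
from h import *
gs(*NG);to([.5175,-.3424,.0697],np.pi/2-.3)
s=manip.sense()['eef_pos'];f=[[s[0],s[1],s[2]-.0347]]
im=manip.capture("scene")[:,:,::-1];im2=manip.capture("top")[:,:,::-1];print(proj("scene",f),proj("top",f))
cv2.imwrite("pics/c.png",np.hstack([cv2.resize(im[250:370,290:410],(400,400)),cv2.resize(im2[220:300,352:432],(400,400))]))
```

```text
t 11.45 gauge xy [-0.0531  0.0072] z 0.11835541272772868 F [0.2781 0.2775] -2.641373673268651 M [-0.0215 -0.0316 -0.0153] rpy [-3.1395 -0.0011  1.2723]
t 11.45 tcp [ 0.5119 -0.3331  0.1184] rpy [-3.1395 -0.0011  1.2723] shift [-0.1462  0.1633  0.9726] turn [-0.015  -0.0079  0.0105] F [ 0.3477  0.1829 -2.6414] gap 0.01957776209470843 49.99922275543213
[[327.9883 288.065 ]] [[389.1697 278.1487]]
```

View pics/c.png

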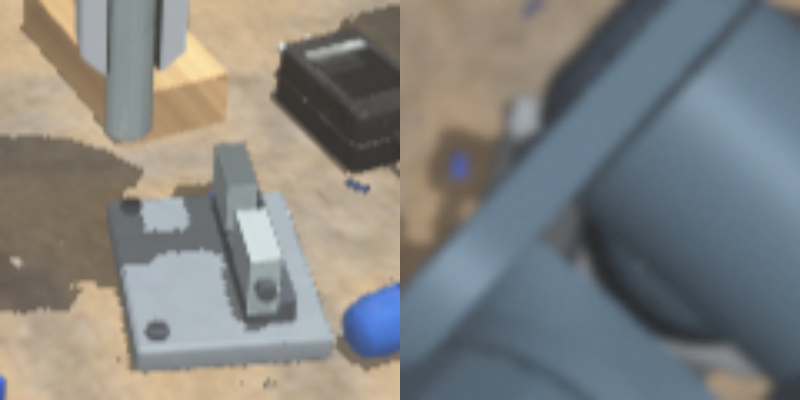

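Spindle foot at scene (328,290), against a predicted (328,288), upright in front of the no-go. I'll lower it and advance to −36 mm.

Emit:
move_arm:
  plan:
    - [15,[-0.14,0,0.3],[0,0,0]]
    - [15,[-0.14,0,0.6],[0,0,0]]
    - [15,[-0.14,0,0.97],[0,0,0]]
    - [15,[-0.14,0,0.97],[0,0,0]]
    - [15,[-0.14,0.12,0.97],[0,0,0]]
    - [15,[-0.14,0.24,0.97],[0,0,0]]
    - [15,[-0.14,0.36,0.97],[0,0,0]]
    - [15,[-0.14,0.36,0.97],[0,0,0]]

```text
t: 12.35
eef_pos: [0.5286, -0.3473, 0.0722]
orientation: [3.14, 0.001, 1.271]
ft_force: [-0.8, -0.1, -1.6]
finger_gap: 0.0196
grip_force: 50.0
```

```bash
python3 -c "
from h import *
gs(*NG)"
```

```text
t 12.35 gauge xy [-0.033  -0.0014] z 0.07224791391890317 F [-0.7783 -0.3289] -1.638054208836731 M [-0.0064 -0.0655  0.0248] rpy [3.1395 0.0009 1.2712]
```

Emit:
move_arm:
  plan:
    - [15,[0.02,0.04,0.04],[0,0,0]]
    - [15,[0.02,0.08,0.04],[0,0,0]]
    - [15,[0.02,0.12,0.04],[0,0,0]]
    - [15,[0.02,0.16,0.04],[0,0,0]]
    - [15,[0.02,0.2,0.04],[0,0,0]]
    - [15,[0.02,0.2,0.04],[0,0,0]]

```text
t: 12.95
eef_pos: [0.5373, -0.3487, 0.0693]
orientation: [3.141, 0.0, 1.271]
ft_force: [-0.7, 0.0, -2.4]
finger_gap: 0.0196
grip_force: 50.0
```

```bash
python3 -c "
from h import *
gs(*NG)"
```

```text
t 12.95 gauge xy [-0.0242 -0.0001] z 0.06931680087390153 F [-0.6906 -0.1925] -2.365415522862361 M [-0.0655 -0.0901 -0.0415] rpy [3.1413 0.0001 1.2708]
```

Free so far. I'll creep on, 1 mm per row, in small batches.

Emit:
move_arm:
  plan:
    - [15,[0,0.02,0],[0,0,0]]
    - [15,[0,0.04,0],[0,0,0]]
    - [15,[0,0.06,0],[0,0,0]]
    - [15,[0,0.08,0],[0,0,0]]
    - [15,[0,0.08,0],[0,0,0]]

```text
t: 13.45
eef_pos: [0.541, -0.3498, 0.0692]
orientation: [3.142, 0.0, 1.271]
ft_force: [0.2, 0.2, -1.7]
finger_gap: 0.0195
grip_force: 50.0
```

```bash
python3 -c "
from h import *
gs(*NG)"
```

```text
t 13.45 gauge xy [-0.0204 -0.0001] z 0.06924449838324506 F [0.1332 0.2987] -1.6502634863122965 M [-0.006  -0.0577 -0.0237] rpy [3.1415 0.     1.2708]
```

Emit:
move_arm:
  plan:
    - [15,[0,0.02,0],[0,0,0]]
    - [15,[0,0.04,0],[0,0,0]]
    - [15,[0,0.06,0],[0,0,0]]
    - [15,[0,0.06,0],[0,0,0]]

```text
t: 13.85
eef_pos: [0.5439, -0.3507, 0.0692]
orientation: [3.142, 0.0, 1.271]
ft_force: [-0.7, 0.2, -1.7]
finger_gap: 0.0196
grip_force: 50.0
```

```bash
python3 -c "
from h import *
gs(*NG)"
```

```text
t 13.85 gauge xy [-0.0174 -0.0001] z 0.06924973687357636 F [-0.6787 -0.049 ] -1.7033186068270711 M [-0.0243 -0.0238  0.0643] rpy [3.1415 0.0001 1.2708]
```

Emit:
move_arm:
  plan:
    - [15,[0,0.02,0],[0,0,0]]
    - [15,[0,0.04,0],[0,0,0]]
    - [15,[0,0.04,0],[0,0,0]]

```text
t: 14.15
eef_pos: [0.5458, -0.3513, 0.0693]
orientation: [3.141, 0.0, 1.271]
ft_force: [0.4, -0.3, -2.3]
finger_gap: 0.0192
grip_force: 50.0
```

```bash
python3 -c "
from h import *
gs(*NG)"
```

```text
t 14.15 gauge xy [-0.0154 -0.0001] z 0.06926508862331188 F [ 0.4724 -0.1674] -2.2612665425394876 M [-0.031  -0.0635 -0.0102] rpy [3.1415 0.     1.2708]
```

Emit:
move_arm:
  plan:
    - [15,[0,0.02,0],[0,0,0]]
    - [15,[0,0.04,0],[0,0,0]]
    - [15,[0,0.04,0],[0,0,0]]

```text
t: 14.45
eef_pos: [0.547, -0.3519, 0.069]
orientation: [-3.14, 0.0, 1.271]
ft_force: [-2.7, -1.1, -2.0]
finger_gap: 0.0194
grip_force: 50.0
```

```bash
python3 -c "
from h import *
gs(*NG)"
```

```text
t 14.45 gauge xy [-0.014  -0.0004] z 0.06900101489829912 F [-2.2693 -1.8156] -2.000397936697607 M [-0.1173  0.506   0.0479] rpy [-3.1402  0.0003  1.2709]
```

Contact, with some side force towards −y. I'll shift slightly that way and press a bit further.

Emit:
move_arm:
  plan:
    - [15,[-0.015,0,0],[0,0,0]]
    - [15,[-0.015,0.01,0],[0,0,0]]
    - [15,[-0.015,0.02,0],[0,0,0]]
    - [15,[-0.015,0.02,0],[0,0,0]]

```text
t: 14.85
eef_pos: [0.5475, -0.3525, 0.0689]
orientation: [-3.139, -0.0, 1.271]
ft_force: [-5.0, 1.8, -0.4]
finger_gap: 0.019
grip_force: 50.0
```

```bash
python3 -c "
from h import *
gs(*NG)"
```

```text
t 14.85 gauge xy [-0.0133 -0.0007] z 0.06886727289793798 F [-5.289   0.2155] -0.44304666396979864 M [0.1796 1.0571 0.051 ] rpy [-3.1392 -0.0004  1.2709]
```

Emit:
move_arm:
  plan:
    - [15,[0,0.01,0],[0,0,0]]
    - [15,[0,0.01,0],[0,0,0]]
    - [15,[0,0.01,0],[0,0,0]]
    - [15,[0,0.01,0],[0,0,0]]
    - [15,[0,0.01,0],[0,0,0]]
    - [15,[0,0.01,0],[0,0,0]]
    - [15,[0,0.01,0],[0,0,0]]
    - [15,[0,0.01,0],[0,0,0]]

```text
t: 15.65
eef_pos: [0.5477, -0.3525, 0.0688]
orientation: [-3.138, -0.0, 1.271]
ft_force: [-6.0, 1.4, -0.7]
finger_gap: 0.0195
grip_force: 50.0
```

```bash
python3 -c "
from h import *
gs(*NG)"
```

```text
t 15.65 gauge xy [-0.0132 -0.0008] z 0.06883371611584481 F [-6.174  -0.3967] -0.7438202849192527 M [ 0.2084  1.3377 -0.0183] rpy [-3.1385 -0.0004  1.2709]
```

Emit:
move_arm:
  plan:
    - [15,[0,0.01,0],[0,0,0]]
    - [15,[0,0.01,0],[0,0,0]]
    - [15,[0,0.01,0],[0,0,0]]
    - [15,[0,0.01,0],[0,0,0]]
    - [15,[0,0.01,0],[0,0,0]]
    - [15,[0,0.01,0],[0,0,0]]
    - [15,[0,0.01,0],[0,0,0]]
    - [15,[0,0.01,0],[0,0,0]]

```text
t: 16.45
eef_pos: [0.5478, -0.3526, 0.0688]
orientation: [-3.137, -0.0, 1.271]
ft_force: [-7.0, 1.4, 0.1]
finger_gap: 0.0193
grip_force: 50.0
```

```bash
python3 -c "
from h import *
gs(*NG)
im=manip.capture('scene')[:,:,::-1]
cv2.imwrite('pics/d.png',cv2.resize(im[230:370,290:430],(560,560)))"
```

```text
t 16.45 gauge xy [-0.0131 -0.0008] z 0.06880895813134305 F [-7.103  -0.7302] 0.09721633751120201 M [ 0.239   1.5634 -0.0342] rpy [-3.1375 -0.0005  1.271 ]
```

View pics/d.png

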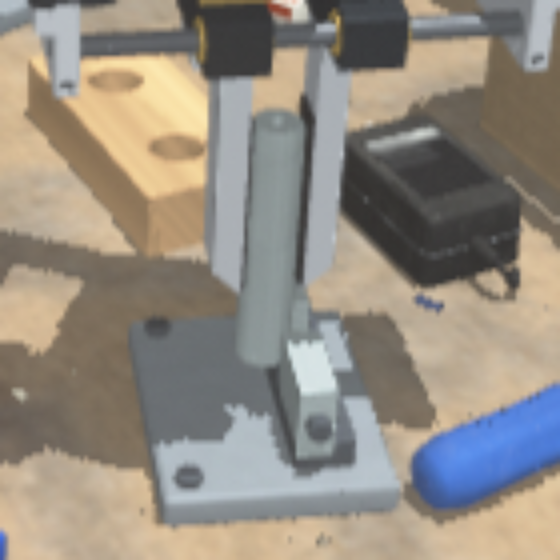

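The spindle is seated between the jaw corners but appears to lean in the grip: in the crop its axis runs from (278,115) to (258,355). I'll measure the tilt before doing anything else.

Run:
```python
from h import *
s=manip.sense()['eef_pos'];c=np.array([s[0],s[1],s[2]-.0347]);ax=np.array([np.cos(-.3),np.sin(-.3),0]);ay=np.array([.2955,.9553,0])
def ln(c,a,b): 
    t=np.array(c)+.0537*np.array([0,0,1]); d=np.array([0,0,1])+a*ax+b*ay
    p=proj("scene",[t-.0537*d,t+.0463*d]);return (p-[290,230])*4
for a,b in((0,0),(.05,0),(.1,0),(.15,0),(0,.05)): print(a,b,ln(c,a,b).round(1).tolist())
im=cv2.imread("pics/d.png");g=cv2.cvtColor(im,cv2.COLOR_BGR2GRAY).astype(int)
for r in(140,180,220,260,290,320,340,355): print(r,''.join(f"{v:4d}" for v in g[r,224:320:4]))
```

```text
0 0 [[259.8, 348.3], [274.3, 115.8]]
0.05 0 [[252.6, 348.9], [280.9, 115.4]]
0.1 0 [[245.5, 349.4], [287.5, 115.0]]
0.15 0 [[238.3, 350.0], [294.1, 114.5]]
0 0.05 [[261.3, 352.8], [272.8, 112.3]]
140  175 176 175 175 175 175 140 115 129 142 145 147 149 150 152 151 150 147 140 133  95  62  94 151
180  175 175 175 175 175 169 116 115 138 143 145 146 147 149 149 148 146 140 135 110  73  81 142 174
220  175 175 175 174 175 126 117 137 145 147 147 147 148 150 148 146 141 134 114  76  67 131 172 175
260  175 175 175 175 157 115 119 139 143 145 146 148 150 149 149 145 138 130  87  60 121 168 175 175
290  108 112 132 154 131 125 138 143 146 147 147 149 150 149 146 140 135 126 126 132 141 166 181 182
320  110 108 108 114 125 135 142 146 147 148 148 150 149 149 143 136 126 138 149 151 153 130 114 118
340  109 109 108 118 131 139 145 148 148 148 149 150 150 146 130 128 153 146 131 152 168 147 154 167
355  110 109 109 115 129 141 148 151 150 149 149 150 150 145 126 112 162 213 223 222 223 223 224 224
```

The centreline slope matches vertical to within about 0.01–0.02 rad, so the spindle is upright and stopped at about 7 N. Next: back off, lift, and go to the empty hole, 64 mm in −y from the recorded grasp pose, aiming at (.587,−.205).

Emit:
move_arm:
  plan:
    - [15,[0,-0.08,0],[0,0,0]]
    - [15,[0,-0.16,0],[0,0,0]]
    - [15,[0,-0.3,0],[0,0,0]]
    - [15,[0,-0.3,-0.5],[0,0,0]]
    - [15,[0,-0.3,-1.0],[0,0,0]]
    - [15,[0,-0.3,-1.0],[0,0,0]]

```text
t: 17.1
eef_pos: [0.5371, -0.3506, 0.1237]
orientation: [3.133, 0.004, 1.271]
ft_force: [0.5, -0.4, -1.6]
finger_gap: 0.0196
grip_force: 50.0
```

```bash
python3 -c "
from h import *
to([.587,-.205,.12],1.568)"
```

```text
t 17.1 tcp [ 0.5371 -0.3506  0.1237] rpy [3.1333 0.0036 1.2707] shift [3.077  0.0915 0.0641] turn [ 0.0549  0.0342 -2.1294] F [ 0.5244 -0.4255 -1.5797] gap 0.01959777059656551 49.99935686588287
```

Emit:
move_arm:
  plan:
    - [15,[0.8,0.02,0],[0,0,-0.55]]
    - [15,[1.6,0.05,0],[0,0,-1.1]]
    - [15,[2.4,0.07,0],[0,0,-1.65]]
    - [15,[3.08,0.09,0],[0,0,-2.13]]
    - [15,[3.08,0.09,0],[0,0,-2.13]]
    - [15,[3.08,0.09,0],[0,0,-2.13]]
    - [15,[3.08,0.09,0],[0,0,-2.13]]

```text
t: 17.8
eef_pos: [0.5843, -0.2036, 0.1186]
orientation: [-3.141, -0.0, 1.567]
ft_force: [0.6, -0.7, -1.7]
finger_gap: 0.0194
grip_force: 50.0
```

```bash
python3 -c "
from h import *
to([.587,-.205,.072],1.568)"
```

```text
t 17.8 tcp [ 0.5843 -0.2036  0.1186] rpy [-3.1411 -0.0001  1.5669] shift [-0.0284  0.0548  0.9313] turn [-0.0038 -0.0004 -0.0077] F [ 0.6274 -0.6619 -1.7257] gap 0.019415273392426 49.999287128448486
```

Emit:
move_arm:
  plan:
    - [15,[-0.03,0.05,0.4],[0,0,0]]
    - [15,[-0.03,0.05,0.8],[0,0,0]]
    - [15,[-0.03,0.05,0.93],[0,0,0]]
    - [15,[-0.03,0.05,0.93],[0,0,0]]

```text
t: 18.2
eef_pos: [0.5861, -0.2048, 0.0713]
orientation: [-3.139, -0.001, 1.567]
ft_force: [-0.9, -0.2, -1.5]
finger_gap: 0.0193
grip_force: 50.0
```

```bash
python3 -c "
from h import *
to([.587,-.205,.043],1.568)
im=manip.capture('scene')[:,:,::-1]
print(proj('scene',[[.587,-.205,.03],[.589,-.2046,.03]]))
cv2.imwrite('pics/e.png',cv2.resize(im[190:310,280:400],(600,600)))"
```

```text
t 18.2 tcp [ 0.5861 -0.2048  0.0713] rpy [-3.1392 -0.0013  1.5666] shift [-0.0039  0.0198  0.5667] turn [-0.0169 -0.0094 -0.01  ] F [-0.8676 -0.2198 -1.5126] gap 0.01929287090134855 49.999385476112366
[[333.4725 265.1847]
 [334.3882 264.828 ]]
```

View pics/e.png

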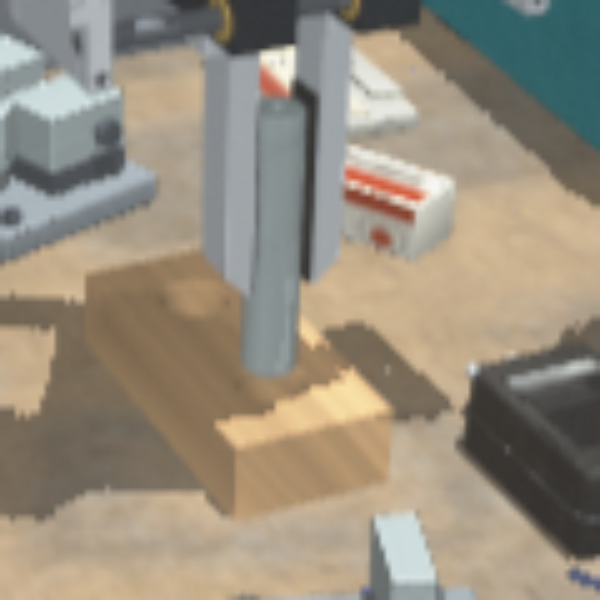

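Run:
```python
from h import *
for a in(0,.03,.06):
    f=np.array([.586,-.2048,.0366]);d=np.array([a,0,1]);p=np.array([f+[0,0,.0537]-.0537*d,f+[0,0,.0537]+.0463*d])
    print(a,((proj("scene",p)-[280,190])*5).round(1).tolist())
g=cv2.cvtColor(cv2.imread("pics/e.png"),cv2.COLOR_BGR2HSV).astype(int)
for r in(120,180,240,300,330,350): 
    row=g[r,225:325];print(r,[int(i)+225 for i in np.where((row[:,0]>60)&(row[:,1]>12)&(row[:,2]<190))[0]][::4])
```

```text
0 [[265.1, 360.2], [273.4, 100.6]]
0.03 [[260.9, 361.2], [277.2, 99.9]]
0.06 [[256.8, 362.2], [280.9, 99.1]]
120 [225, 229, 233, 237, 241, 245, 249, 253, 257, 261, 265, 269, 273, 277, 281, 285, 289, 293, 297, 301, 305, 323]
180 [225, 229, 234, 238, 242, 251, 257, 261, 265, 269, 273, 277, 281, 285, 289, 293, 297, 301, 320]
240 [225, 229, 239, 243, 250, 259, 263, 267, 271, 275, 279, 283, 287, 291, 295, 299]
300 [247, 251, 255, 259, 263, 267, 271, 275, 279, 283, 287, 291]
330 [248, 252, 256, 260, 264, 268, 272, 276, 280, 284, 288, 292]
350 [247, 251, 255, 259, 263, 267, 271, 275, 279, 283, 287, 291]
```

The foot at crop (270,372) lines up with the hole seen earlier, which maps to crop (271,383). The tilt is about 0.015 rad. Inserting gently.

Emit:
move_arm:
  plan:
    - [15,[-0.005,0.01,0.08],[0,0,0]]
    - [15,[-0.005,0.01,0.16],[0,0,0]]
    - [15,[-0.005,0.01,0.22],[0,0,0]]
    - [15,[-0.005,0.01,0.22],[0,0,0]]

```text
t: 18.65
eef_pos: [0.5875, -0.2044, 0.0613]
orientation: [-3.141, -0.0, 1.568]
ft_force: [-0.1, 0.5, -2.9]
finger_gap: 0.0193
grip_force: 50.0
```

Emit:
move_arm:
  plan:
    - [15,[0,0,0.08],[0,0,0]]
    - [15,[0,0,0.16],[0,0,0]]
    - [15,[0,0,0.24],[0,0,0]]
    - [15,[0,0,0.3],[0,0,0]]
    - [15,[0,0,0.3],[0,0,0]]

```text
t: 19.15
eef_pos: [0.5873, -0.2044, 0.046]
orientation: [-3.14, -0.001, 1.568]
ft_force: [-0.5, -0.3, -2.8]
finger_gap: 0.0196
grip_force: 50.0
```

Emit:
move_arm:
  plan:
    - [15,[0,0,0.03],[0,0,0]]
    - [15,[0,0,0.06],[0,0,0]]
    - [15,[0,0,0.06],[0,0,0]]

```text
t: 19.45
eef_pos: [0.5877, -0.2046, 0.0436]
orientation: [-3.141, -0.0, 1.568]
ft_force: [0.2, 0.4, -2.8]
finger_gap: 0.0196
grip_force: 50.0
```

Emit:
move_arm:
  plan:
    - [15,[0,0,0.015],[0,0,0]]
    - [15,[0,0,0.015],[0,0,0]]
    - [24,[0,0,0.015],[0,0,0]]
    - [30,[0,0,0.015],[0,0,0]]
    - [50,[0,0,0.015],[0,0,0]]
    - [94,[0,0,0.015],[0,0,0]]
    - [94,[0,0,0.015],[0,0,0]]
    - [94,[0,0,0.015],[0,0,0]]
  grip_force: 10

```text
t: 20.25
eef_pos: [0.5878, -0.2047, 0.043]
orientation: [3.142, 0.0, 1.568]
ft_force: [0.3, -0.2, -0.2]
finger_gap: 0.0584
grip_force: 0.0
```

Emit:
move_arm:
  plan:
    - [80,[0,0,0],[0,0,0]]
    - [80,[0,0,0],[0,0,0]]
    - [80,[0,0,-0.4],[0,0,0]]
    - [80,[0,0,-0.9],[0,0,0]]
    - [80,[0,0,-1.8],[0,0,0]]
    - [80,[0,0,-2.8],[0,0,0]]
    - [80,[0,0,-3.0],[0,0,0]]
    - [80,[0,0,-3.0],[0,0,0]]

```text
t: 21.05
eef_pos: [0.5891, -0.2054, 0.1959]
orientation: [3.137, 0.003, 1.568]
ft_force: [-0.5, -0.2, -0.8]
finger_gap: 0.0802
grip_force: 0.0
```

```bash
python3 -c "
from h import *
to([.587,-.205,.2],1.568)
im=manip.capture('scene')[:,:,::-1]
print((proj('scene',[[.587,-.2046,.008],[.587,-.2046,.108]])-[250,160])*4)
cv2.imwrite('pics/f.png',cv2.resize(im[160:310,250:410],(640,600)))"
```

```text
t 21.05 tcp [ 0.5891 -0.2054  0.1959] rpy [3.1369 0.0026 1.5681] shift [ 0.0074 -0.0416 -0.0828] turn [0.0337 0.019  0.0011] F [-0.4625 -0.2079 -0.7629] gap 0.08017343991438715 0.0
[[332.106  462.4408]
 [338.6403 261.7995]]
```

View pics/f.png

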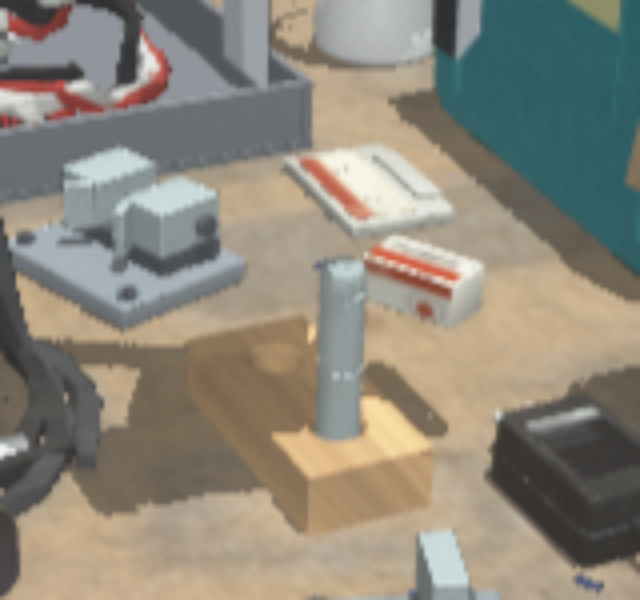

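The spindle stands upright in the formerly empty hole. Its top is at crop (343,265), against a predicted (339,262), and the gripper is clear of it.

```bash
python3 -c "
from workcell import manip
print(manip.close_job())"
```

```text
the job is handed in; nothing more can be done
None
```

The spindle passed right through the go gauge, was stopped by the no-go gauge under about 7 N for over half a second, and now stands released and upright in the formerly empty rack hole; the job is handed in, and its verdict was not shown.

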